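# Clamp a two-piece porcelain fuse holder shut for its screws

### The job

I am about to screw the two-piece porcelain fuse holder together: stand the loose cover half on the clamp board beside the body half, hollow face towards it and ends lined up, and let go of it. Then pump the trigger of the one-hand bar clamp, letting it spring back between squeezes, until the far jaw has drawn the halves shut with no gap, and finish still squeezing the trigger so that the holder stays gripped while I drive the screws. Go gently, porcelain cracks; move the jaw only with the trigger, never by pushing the jaw or its bar, and leave the other parts on the counter where they are.

Things in the scene. Friction and masses are not known exactly. Their poses are not given: they have to be found in the camera images.
- clamp: plywood board 150 x 285 x 18 mm, fixed; a bar clamp lies on its side in its 2 wooden saddles (to z 43 mm). Origin on the counter under the bar's middle line; +y along the bar from head to far jaw, +x across it to the jaws' side, handle and trigger at -x beyond the board's edge. Board spans x -32..118, y -90..195, top z 18 mm
- handle_back (a point): middle of the back face (looks to clamp -y) of the black pistol handle, 70 mm from the bar. Handle: 22 mm along clamp y, z 23..51 mm, ends 126 mm from the bar. The whole clamp floats in its saddles, up to 20 mm either way along the bar against 3 N of rubbing, so it centres itself in a gripper closing on handle and trigger
- trigger_front (a point): middle of the front face (looks to clamp +y) of the yellow trigger, 70 mm from the bar when released. Trigger: 14 mm thick, z 25..49 mm, ends 107 mm from the bar. From handle back to trigger front 66 mm released, 40 mm fully squeezed: a gripper pointing down takes both at once
- trigger: the same yellow trigger as a body; origin on its vertical pivot axis, 30 mm from the bar on the jaws' side; own -x runs along the trigger to its tip
- trigger_lever (a joint): trigger angle: 0 released, 0.265 rad fully squeezed. Its spring returns it with 5 N (released) to 8 N (squeezed) at its middle. A full squeeze draws the bar in 8 mm (2 notches of 4 mm); on the way back the ratchet keeps the bar. Force at the jaws is 2.5 x (squeeze less spring): 20 N of squeeze clamps with some 25 N, 30 N with some 45 N
- bar: notched steel bar 20 x 7 x 335 mm, its middle 36 mm above the counter, with the black far jaw on its end. Only goes towards clamp -y, never back. Its pose is that of the clamp, shifted along y by the float of the head and the travel of the bar
- jaw_pad (a point): middle of the far jaw's yellow pad face (34 x 28 mm high), 62 mm from the bar, looking to clamp -y. The pad is soft: 1 mm per 9 N, at most 6 mm. The jaws are 85 to 102 mm open at the start
- head_pad (a point): middle of the head's own pad face, same size and height, looking to clamp +y at the far pad; the pad faces are 52 mm apart when both halves are shut between them
- body_half: body half of the white porcelain fuse holder: block 52 (own x) x 26 (own y) x 36 mm high, about 90 g, loose, standing on the board 1 to 4 mm in front of the head's pad; hollow face with brass clips at own +y. Own axes point about as the clamp's. Origin: centre of its underside
- body_half_seam (a point): centre of the hollow face of the body half; axes as the body half
- cover_half: cover half: block 52 (own x) x 26 (own y) x 36 mm high, about 90 g, loose, standing on the counter beside the clamp; hollow face with brass clips at own -y. The porcelain cracks when clamped with over 55 N. When set rightly its axes point like the body half's. Origin: centre of its underside
- cover_half_seam (a point): centre of the hollow face of the cover half; axes as the cover half
- bushing_a: cream nylon flipper bushing, 27 mm flange, 24 mm high, on the counter; leave alone. Origin: centre of its underside
- bushing_b: second cream bushing, the same; leave alone
- plunger_housing: blued steel plunger spring housing, 50 x 50 mm foot, 57 mm high; leave alone. Origin: centre of its underside
- bumper_skirt: red translucent bumper skirt, 74 mm across, 32 mm high; leave alone. Origin: centre of its underside

How it is judged (in metres and radians):
On the way, in this order (a step that is already met when the one before it is completed fails the run):
1. the cover half stands on the board between the jaws, hollow face towards the body half, ends lined up within 6 mm, and has been let go (x of cover_half_seam in the frame of body_half_seam between -0.006 and 0.006 m and y of cover_half_seam in the frame of body_half_seam between -0.003 and 0.045 m and z of cover_half_seam in the frame of body_half_seam between -0.003 and 0.003 m and y of body_half_seam in the frame of cover_half below -0.009 m and angle between cover_half's own z axis and vertical below 0.1 rad and contact force between the fingers and cover_half below 0.1 N), for 0.2 s.
2. pumped by the trigger, the far jaw bears on the cover half and the seam is shut (contact force between bar and cover_half above 3 N and y of cover_half_seam in the frame of body_half_seam between -0.003 and 0.003 m and contact force between the fingers and trigger above 2 N), for 0.1 s.
At the end, for the whole second after the job is handed in: Both halves upright between the pads, hollow faces together, seam shut within 3 mm, ends lined up within 5 mm; jaw on cover and cover on body press with more than 8 N, the jaw under 55 N; fingers still squeeze the trigger (over 4 N, at least 0.015 rad in) and touch neither half (x of cover_half_seam in the frame of body_half_seam between -0.005 and 0.005 m and y of cover_half_seam in the frame of body_half_seam between -0.003 and 0.003 m and z of cover_half_seam in the frame of body_half_seam between -0.003 and 0.003 m and angle between the y axis of cover_half and the y axis of body_half, either way round below 0.08 rad and y of body_half_seam in the frame of cover_half below -0.009 m and angle between each of cover_half, body_half's own z axis and vertical below 0.1 rad and contact force between bar and cover_half between 8 and 55 N and contact force between cover_half and body_half above 8 N and contact force between the fingers and trigger above 4 N and value of joint trigger_lever above 0.015 rad and contact force between the fingers and cover_half below 0.5 N and contact force between the fingers and body_half below 0.5 N and linear speed of cover_half below 0.01 m/s); the arm keeps its last pose, push and grip.
It fails at once if porcelain cracked: the clamp squeezed it with more than 55 N (contact force between bar and cover_half above 55 N).
It fails at once if the jaw or the bar was pushed by the robot (contact force between any of the fingers, the arm and bar above 4 N).
It fails at once if another part on the counter was moved more than 20 mm (distance of any of bushing_a, bushing_b, plunger_housing, bumper_skirt from where it was at the start of the episode above 0.02 m).
It also fails if it takes over 51 s, if anything falls off the work surface, if the arm or the gripper's body presses on something with over 40 N, if the wrist force passes 120 N, or if a joint passes its speed limit or range.

### The arm

A 6-joint arm with a two-finger parallel gripper is mounted at the origin on the work surface. World frame = base frame: x ahead of the robot, y to its left, z up, the work surface at z = 0. Lengths are in mm, angles in rad, forces in N, time in s.
With the tool pointing down it reaches from about 350 to 875 mm from the base axis. Payload 4.2 kg.
Tool frame: the origin (TCP) lies between the finger pads; the fingertips stand 17 mm ahead of it and the grasp point (between the pads) lies 2 mm behind it; z points along the fingers, y is the line along which they close (so a half turn about z gives the same grasp; the last joint's range is limited). The gripper opens to 85 mm and grips with 20 to 120 N. Pads are 22 mm wide; open, the fingers measure 114 mm over their backs; the gripper's body (76 mm by 85 mm) begins 54 mm behind the grasp point. The pads swing forward as they close: fully open they stand 13 mm farther back than shut.
Start: joints at [-1.033, 0.385, 0.008, 0, -1.194, -0.259], TCP at [172.018, -600.84, 248.312] pointing down, gripper open.
Joint ranges: [-3.14, 3.14], [-1.21, 2.06], [-1.07, 1.41], [-3.16, 2.05], [-2.99, -0.16], [-3.1, 3.1]. Speed limits (rad/s): [2.79, 2.79, 3.14, 3.14, 3.14, 3.14].

### API

Orientations are given as a unit quaternion [x, y, z, w].
In Python, from bench import arm, get_image, get_calibration gives the robot as it stands (arm), with the cameras as plain functions.
- The arm moves only by the shell command python3 jog.py 'ROWS' [OPENING]. ROWS is rows parted by semicolons, their numbers by spaces, 1 to 10 of them, each of 6 numbers: dx, dy, dz in mm, then a rotation vector rx, ry, rz in rad; each row is the pose to reach, as a shift and turn from the pose commanded when the command began, along the tool's axes at that moment; what a row does not reach only later rows make up. A row lasts 1/10 s, in which the tool goes at most 50 mm and 0.15 rad, less where a joint would pass 70% of its speed; a pose out of reach is approached as far as the arm can. OPENING is the finger opening in mm, set as the command begins (- or left out keeps the last). The fingers move at their own pace and stop on an object; the grip force is fixed at half the most. Time passes only in rows, so rows that do not move let the fingers close. It prints the time, the measured TCP pose, the force, the opening and the grip force at its end.
- arm.read_state(): the state, without advancing time (a new reading comes with each control period).
- get_image(name): name is "side" or "top"; returns the picture (420x560x3 uint8, blue, green, red); there is no depth.
- get_calibration(name): a dict with "K" (3x3 intrinsics, pixels), "rvec" (rotation vector, rad) and "tvec" (3), from world to camera coordinates, as OpenCV has them. Camera axes: x right, y down, z forward; pixel columns grow to the right and rows downward; lengths in mm; the calibration is good to about 2 mm. A picture is of the moment at which its call begins. get_calibration takes no time and is no camera call.
- arm.job_done(): hands the job in; it is judged then, once.
The state is a dict: "clock": time; "joints": joint angles; "joint_vel": joint speeds; "joint_efforts": joint torques, N m; "position": TCP position; "ee_rot": TCP orientation; "contact_force": force on the tool from outside, world axes, zero at the start; "wrist_torque": the same for the moment, N m; "gripper_width": finger opening in mm; "grasp_force": force on a finger pad.
Only numpy, scipy, OpenCV 4.12 (cv2) and the standard library are available. Lean on these libraries where they do the work, as an engineer would, in place of code of your own. Each camera call takes 0.05 s, during which the arm holds its last target. There are 200 camera calls.

## Working session

There is one attempt and no reset: what is moved stays moved. The work goes in short steps, Python scripts to look and compute and a shell command to move; the robot and the scene stay as the last step left them, time stands still between calls to the robot, and variables do not carry over. Pictures are saved under pics/ and viewed, at most 10 in all, crops included, and the job is handed in when it is done.

```bash
ls; mkdir -p pics
python3 - <<'E'
from bench import arm, get_image, get_calibration
import cv2
s=arm.read_state();print(s)
for n in("top","side"):
    im=get_image(n);cv2.imwrite(f"pics/{n}0.png",cv2.resize(im,(800,600)));cv2.imwrite(f"pics/raw_{n}0.png",im)
    print(n,get_calibration(n))
E
```

```text
bench.py
jog.py
pics
{'clock': 0.0, 'joints': array([-1.03339926e+00,  3.85535033e-01,  6.56468111e-03, -5.28993469e-04,
       -1.19397738e+00, -2.58601807e-01]), 'joint_vel': array([-0.0006818 ,  0.00024133, -0.00167148,  0.00174431,  0.00075058,
       -0.00017934]), 'joint_efforts': array([-3.31609508e-04, -3.92286694e+01,  1.88407373e+01,  4.18638155e+00,
       -4.61490912e-03, -5.85793558e-06]), 'position': array([ 171.86304199, -600.31023556,  247.20615237]), 'ee_rot': array([-1.38849886e-01,  9.90312825e-01,  1.08690429e-03, -1.90295955e-04]), 'contact_force': array([-0.05877923,  0.2154307 , -0.5202623 ]), 'wrist_torque': array([-0.01128326,  0.06677482,  0.01840831]), 'grasp_force': 0.0, 'gripper_width': 85.70027375457586}
top {'K': array([[387.71868081,   0.        , 283.41642987],
       [  0.        , 387.71868081, 207.64011625],
       [  0.        ,   0.        ,   1.        ]]), 'rvec': array([ 2.10957688, -2.15965523,  0.14908259]), 'tvec': array([ 52.2618241 , 511.10140637, 739.23289094])}
side {'K': array([[411.66269099,   0.        , 283.79397405],
       [  0.        , 411.66269099, 204.23300316],
       [  0.        ,   0.        ,   1.        ]]), 'rvec': array([ 2.32428141, -0.20247276,  0.05712571]), 'tvec': array([-500.72376274,  136.33876699,  723.07153136])}
```

View pics/top0.png

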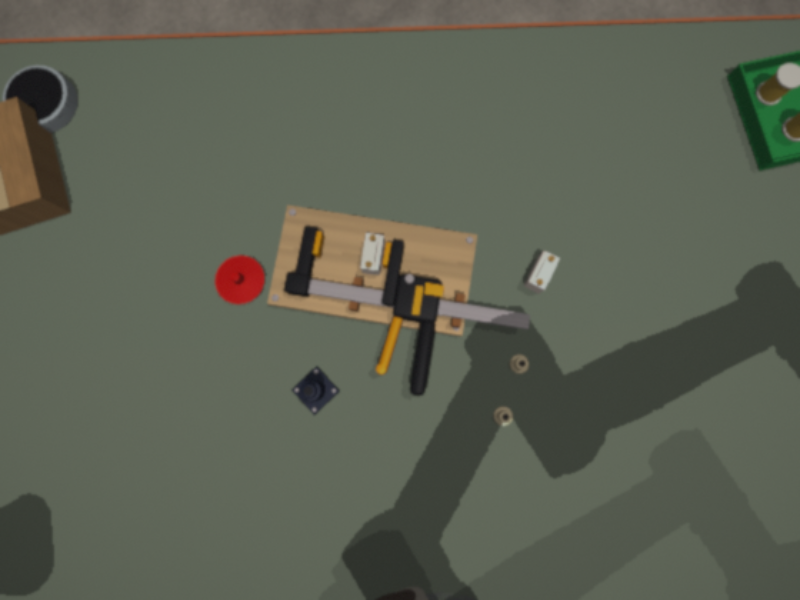

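View pics/side0.png

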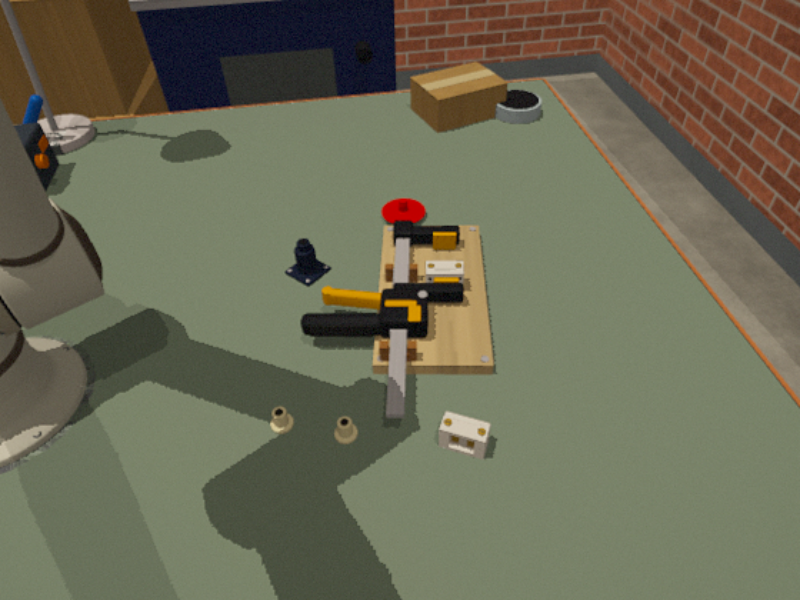

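The top picture shows the clamp in the middle (head at about 415,295, far jaw at 305,255), the body half at (373,252) and the cover half at (543,270). The side view agrees. Next I'll enlarge both.

```bash
cat > h.py <<'E'
import cv2,numpy as np
from bench import arm, get_image, get_calibration
def ray(n,u,v):
    c=get_calibration(n);R=cv2.Rodrigues(c["rvec"])[0]
    p=cv2.undistortPoints(np.array([[[u,v]]],float),c["K"],None)[0,0]
    return -R.T@c["tvec"],R.T@np.array([p[0],p[1],1])
def at(n,u,v,z):
    o,d=ray(n,u,v);return o+d*(z-o[2])/d[2]
def proj(n,P):
    c=get_calibration(n);return cv2.projectPoints(np.array(P,float).reshape(-1,3),c["rvec"],c["tvec"],c["K"],None)[0][:,0]
def crop(im,x0,y0,x1,y1,f,name):
    cv2.imwrite(name,cv2.resize(im[y0:y1,x0:x1],None,fx=f,fy=f,interpolation=cv2.INTER_CUBIC))
E
python3 - <<'E'
from h import *
t=cv2.imread("pics/raw_top0.png");s=cv2.imread("pics/raw_side0.png")
crop(t,180,135,400,285,3.6,"pics/ct.png")
crop(s,200,135,360,325,3.1,"pics/cs.png")
for n in("top","side"):print(n,ray(n,283,207)[0])
E
```

```text
top [392.72381648  30.47475534 809.48162805]
side [ 436.2023703 -507.4305196  586.844737 ]
```

View pics/ct.png

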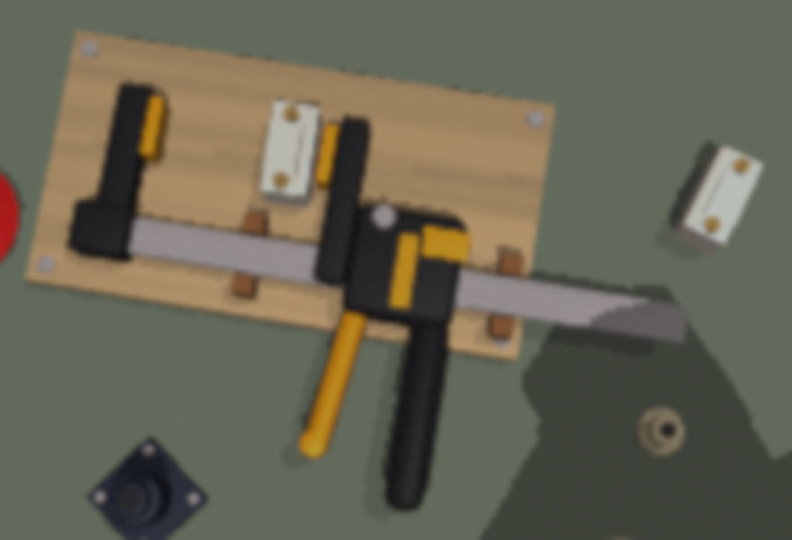

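View pics/cs.png

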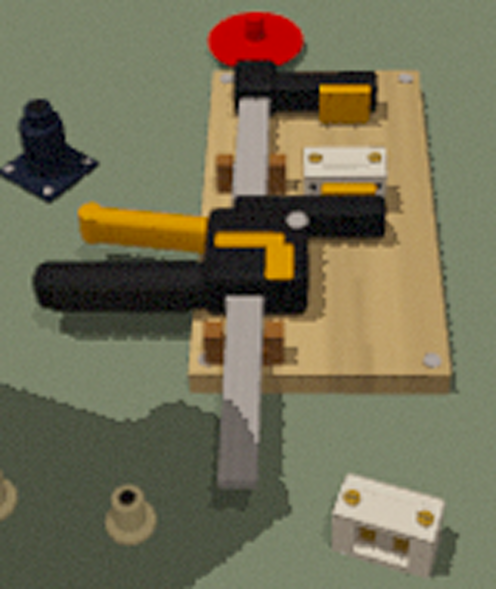

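Seen in the crops:
- Top crop: board corners are (77,32), (553,104), (517,358) and (27,282). Body screws are at (290,115) and (281,180), cover screws at (740,166) and (712,224).
- The cover's hollow already faces -y, towards the side camera, as it should.

Next I'll measure these.

```bash
cat >> h.py <<'E'
T=lambda u,v:("top",180+(u+.5)/3.6-.5,135+(v+.5)/3.6-.5)
S=lambda u,v:("side",200+(u+.5)/3.1-.5,135+(v+.5)/3.1-.5)
def tri(*obs):
    A=np.zeros((3,3));b=np.zeros(3)
    for o in obs:
        c,d=ray(*o);d=d/np.linalg.norm(d);M=np.eye(3)-np.outer(d,d);A+=M;b+=M@c
    return np.linalg.solve(A,b)
def fit(L,W):
    L=np.array(L)[:,:2];W=np.array(W)[:,:2];l=L-L.mean(0);w=W-W.mean(0)
    a=np.arctan2((l[:,0]*w[:,1]-l[:,1]*w[:,0]).sum(),(l*w).sum())
    R=np.array([[np.cos(a),-np.sin(a)],[np.sin(a),np.cos(a)]]);t=W.mean(0)-R@L.mean(0)
    return a,R,t,(L@R.T+t-W)
E
python3 - <<'E'
from h import *
np.set_printoptions(precision=1,suppress=True)
L=[(118,195),(118,-90),(-32,-90),(-32,195)]
a,R,t,e=fit(L,[at(*T(u,v),18) for u,v in[(77,32),(553,104),(517,358),(27,282)]]);print("top",a,t,e.tolist())
L2=[(118,195),(118,-90),(-32,-90)]
a2,R2,t2,e2=fit(L2,[at(*S(u,v),18) for u,v in[(418,71),(452,376),(189,376)]]);print("side",a2,t2,e2.tolist())
C=lambda p:(R.T@(np.array(p)[:2]-t))
for n,tt,ss,z in[("body a",(290,115),(376,158),54),("body b",(281,180),(315,158),54),("cov a",(740,166),(425,518),36),("cov b",(712,224),(352,497),36)]:
    print(n,at(*T(*tt),z),at(*S(*ss),z),tri(T(*tt),S(*ss)),"clamp",C(at(*T(*tt),z)))
# features in clamp frame
for n,p,z in[("handle back @~70",(435,395),37),("handle tip",(403,507),40),("trig front edge",(328,380),37),("trig tip",(312,455),40),("pad far face top",(160,130),50),("head pad face top",(320,155),50),("bar end",(687,325),36)]:
    w=at(*T(*p),z);print(n,w,C(w))
E
```

```text
top -0.18000642577635345 [506.5  42.8] [[-0.40582696537342144, 0.8064055896070386], [-0.15046704690530532, -0.7322767414279951], [-0.04948530367624926, -0.4448955388943361], [0.6057793159546918, 0.3707666907153566]]
side -0.1847706283688267 [507.8  42.5] [[-0.14773495538327097, -0.07417227009355543], [0.14222838595071607, -0.17915529422026566], [0.005506569432498054, 0.25332756431379977]]
body a [594.5  84.8  54. ] [596.8  84.2  54. ] [595.9  84.9  53.2] clamp [79.  57.1]
body b [557.6  90.3  54. ] [558.9  91.5  54. ] [558.   90.2  55. ] clamp [41.8 55.8]
cov a [ 562.9 -167.7   36. ] [ 563.9 -166.8   36. ] [ 563.2 -167.5   37. ] clamp [  93.2 -197. ]
cov b [ 530.1 -150.    36. ] [ 530.8 -148.2   36. ] [ 530.1 -149.6   38. ] clamp [  57.7 -185.5]
handle back @~70 [438.    8.1  37. ] [-61.2 -46.5]
handle tip [377.6  27.3  40. ] [-124.   -38.4]
trig front edge [447.6  67.   37. ] [-62.2  13.2]
trig tip [406.7  76.3  40. ] [-104.2   15. ]
pad far face top [588.8 158.1  50. ] [ 60.4 128.2]
head pad face top [572.2  68.7  50. ] [60.  37.2]
bar end [ 473.6 -132.8   36. ] [  -1.  -178.7]
```

```bash
cat >> h.py <<'E'
a0=-0.182;t0=np.array([507,42.7]);R0=np.array([[np.cos(a0),-np.sin(a0)],[np.sin(a0),np.cos(a0)]])
def go(p,line,q=None):
    "shift/turn in tool axes to TCP p with closing line yaw (mod pi)"
    from scipy.spatial.transform import Rotation as Ro
    s=arm.read_state();r=Ro.from_quat(s["ee_rot"]);M=r.as_matrix();y=M[:,1]
    d=(line-np.arctan2(y[1],y[0])+np.pi/2)%np.pi-np.pi/2
    x=np.cross([np.cos(line),np.sin(line),0],[0,0,-1.]);Y=np.array([np.cos(line),np.sin(line),0])
    if Y@y<0 and abs(d)<1.5: Y=-Y;x=-x
    G=np.c_[x,Y,[0,0,-1.]]
    print("shift",(M.T@(np.array(p)-s["position"])).round(1),"rot",Ro.from_matrix(M.T@G).as_rotvec().round(3),"clock",s["clock"],"pos",s["position"].round(1))
E
python3 - <<'E'
from h import *
for p in[(245,212),(268,212),(232,296),(258,298)]:print(R0.T@(at(*T(*p),43)[:2]-t0))
go([546.8,-158.3,90],-0.5)
E
```

```text
[22.18994741 74.08996472]
[24.20160413 61.35571433]
[-25.64045917  73.01876907]
[-24.47407863  58.56416342]
shift [-482.1  321.6  157.9] rot [ 0.002  0.001 -0.792] clock 0.1 pos [ 171.9 -600.4  247.3]
```

```bash
python3 jog.py '-40 27 13 0 0 -0.08; -80 53 26 0 0 -0.16; -120 80 39 0 0 -0.24; -160 107 52 0 0 -0.32; -200 133 65 0 0 -0.4; -240 160 78 0 0 -0.48; -280 187 91 0 0 -0.56; -320 213 104 0 0 -0.64; -360 240 117 0 0 -0.72; -400 267 130 0 0 -0.79' 85; python3 -c "
from h import *
go([546.8,-158.3,70],-0.5)"
```

```text
clock: 1.1
position: [483.9, -232.3, 117.7]
ee_rot: [-0.511, 0.86, 0.0, -0.0]
contact_force: [0.6, 0.2, 0.5]
gripper_width: 85.3
grasp_force: 0.0
shift [-95.1 -19.9  47.6] rot [ 0.    -0.     0.001] clock 1.1 pos [ 483.9 -232.3  117.7]
```

```bash
python3 jog.py '-32 -7 16 0 0 0; -64 -14 32 0 0 0; -95 -20 47 0 0 0; -95 -20 47 0 0 0; -95 -20 47 0 0 0'
python3 - <<'E'
from h import *
go([546.8,-158.3,24],-0.5)
im=get_image("side");cv2.imwrite("pics/raw_s1.png",im)
crop(im,230,210,420,350,3.6,"pics/s1.png")
E
```

```text
clock: 1.6
position: [546.0, -159.9, 70.5]
ee_rot: [-0.51, 0.86, 0.001, -0.001]
contact_force: [-0.1, -0.4, 0.3]
gripper_width: 85.2
grasp_force: 0.0
shift [-1.8  0.  46.5] rot [ 0.002 -0.001 -0.001] clock 1.6 pos [ 546.  -159.9   70.5]
```

View pics/s1.png

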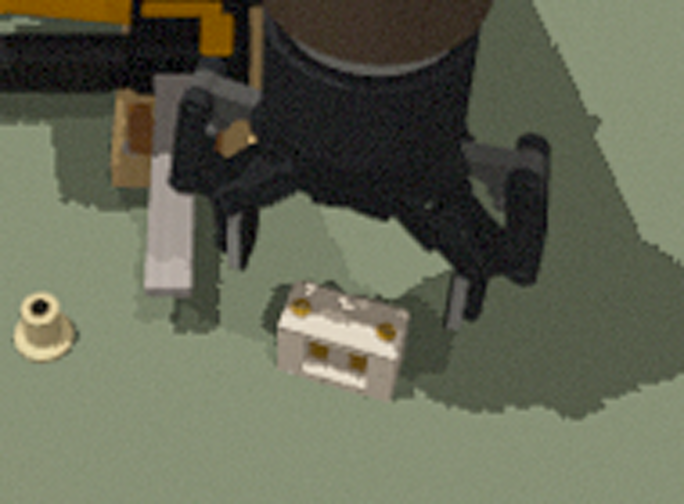

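The fingers straddle the cover (screws at 300,308 and 386,332), but the left one is only about 7 mm from the bar's end. I'll narrow the opening to 68 mm before going down.

```bash
python3 jog.py '-2 0 0 0 0 0; -2 0 0 0 0 0; -2 0 12 0 0 0; -2 0 24 0 0 0; -2 0 36 0 0 0; -2 0 46 0 0 0; -2 0 46 0 0 0' 68; python3 jog.py '0 0 0 0 0 0; 0 0 0 0 0 0; 0 0 0 0 0 0; 0 0 0 0 0 0; 0 0 0 0 0 0; 0 0 0 0 0 0' 45; python3 -c "
from h import *
print((R0.T@(arm.read_state()['position'][:2]-t0)))"
```

```text
clock: 2.35
position: [545.8, -158.6, 23.0]
ee_rot: [-0.509, 0.861, 0.001, -0.002]
contact_force: [0.0, -1.0, 0.5]
gripper_width: 68.3
grasp_force: 0.0
clock: 2.95
position: [547.3, -158.6, 25.3]
ee_rot: [-0.509, 0.861, 0.0, 0.0]
contact_force: [0.2, 0.5, -1.2]
gripper_width: 51.3
grasp_force: 63.2
[  76.03416821 -190.73142294]
```

```bash
python3 jog.py '0 0 -25 0 0 0; 0 0 -60 0 0 0; 0 0 -95 0 0 0; 0 0 -95 0 0 0; 0 0 -95 0 0 0'; python3 -c "
from h import *
go([583.4,125.1,100],-0.17)"
```

```text
clock: 3.45
position: [547.4, -158.5, 121.1]
ee_rot: [-0.509, 0.861, -0.0, 0.001]
contact_force: [0.5, 0.2, -1.9]
gripper_width: 51.2
grasp_force: 63.5
shift [-265.9  105.    21.3] rot [-0.002  0.001 -0.332] clock 3.45 pos [ 547.4 -158.5  121.1]
```

```bash
python3 jog.py '-38 15 0 0 0 -0.05; -76 30 0 0 0 -0.1; -114 45 0 0 0 -0.15; -152 60 0 0 0 -0.2; -190 75 0 0 0 -0.25; -228 90 10 0 0 -0.3; -266 105 21 0 0 -0.33; -266 105 21 0 0 -0.33; -266 105 21 0 0 -0.33'
python3 - <<'E'
from h import *
go([583.4,125.1,44],-0.17)
im=get_image("side");crop(im,220,100,420,250,3.6,"pics/s2.png")
E
```

```text
clock: 4.35
position: [582.0, 125.4, 97.1]
ee_rot: [-0.644, 0.765, 0.001, -0.002]
contact_force: [-0.9, -0.4, -0.4]
gripper_width: 50.8
grasp_force: 63.4
shift [-0.1 -1.7 53.1] rot [ 0.004 -0.002 -0.001] clock 4.35 pos [582.  125.4  97.1]
```

View pics/s2.png

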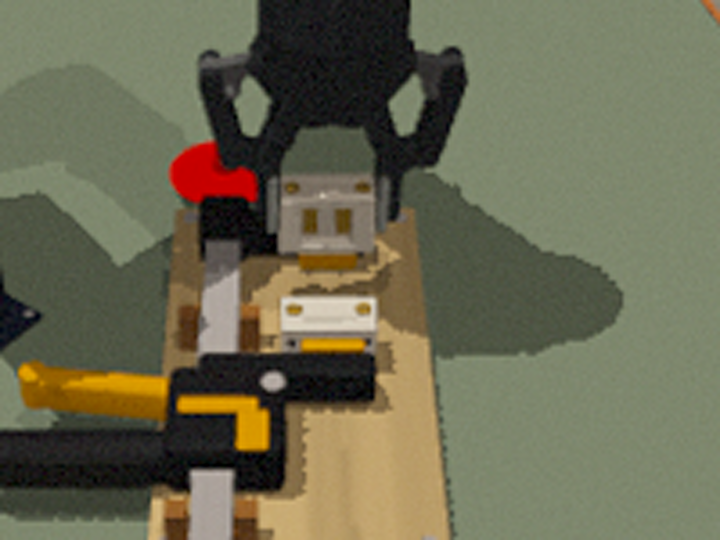

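The cover hangs squarely in line with the body half. Commanded height is 74 mm above the grasp height, so placing it on the board means going down 56 mm.

```bash
python3 jog.py '0 -1 15 0 0 0; 0 -1 30 0 0 0; 0 -1 42 0 0 0; 0 -1 49 0 0 0; 0 -1 53 0 0 0; 0 -1 55 0 0 0; 0 -1 55 0 0 0'; python3 jog.py '0 0 0.7 0 0 0; 0 0 0.7 0 0 0'
```

```text
clock: 5.1
position: [584.4, 124.8, 44.4]
ee_rot: [-0.644, 0.765, -0.0, 0.0]
contact_force: [-0.2, 0.4, -0.5]
gripper_width: 51.2
grasp_force: 63.4
clock: 5.3
position: [584.5, 125.0, 44.0]
ee_rot: [-0.644, 0.765, -0.0, 0.0]
contact_force: [0.6, -1.0, -1.0]
gripper_width: 50.7
grasp_force: 63.4
```

```bash
python3 jog.py '0 0 0 0 0 0; 0 0 0 0 0 0; 0 0 0 0 0 0' 58
python3 - <<'E'
from h import *
go([583.4,125.1,44],-0.17)
im=get_image("side");crop(im,220,100,420,250,3.6,"pics/s3.png")
E
```

```text
clock: 5.6
position: [584.5, 125.0, 43.9]
ee_rot: [-0.644, 0.765, -0.0, 0.0]
contact_force: [0.0, 0.8, -0.1]
gripper_width: 58.1
grasp_force: 0.0
shift [ 0.   1.1 -0.1] rot [-0.001  0.    -0.002] clock 5.6 pos [584.5 125.   43.9]
```

View pics/s3.png

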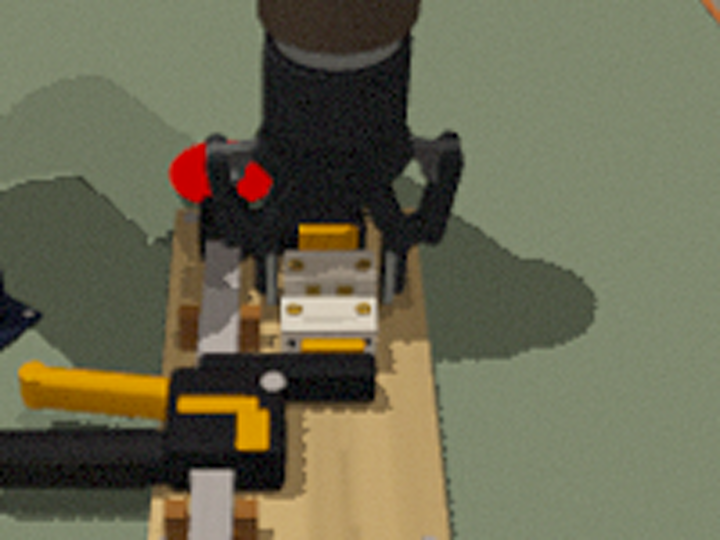

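Released cleanly: cover screws at (295,264)/(364,264) line up with body screws at (293,309)/(364,309). Rising next.

```bash
python3 jog.py '0 0 -12 0 0 0; 0 0 -40 0 0 0; 0 0 -80 0 0 0; 0 0 -80 0 0 0'; python3 -c "
from h import *
P=t0+R0@[-70,-16];print(P)
go([*P,120],a0+np.pi/2)"
```

```text
clock: 6.05
position: [588.1, 126.3, 130.7]
ee_rot: [-0.644, 0.765, -0.002, 0.006]
contact_force: [1.1, 0.0, 1.2]
gripper_width: 58.0
grasp_force: 0.0
[435.26019294  39.63404444]
shift [111.3 136.    8.4] rot [-0.004  0.014  1.582] clock 6.05 pos [588.1 126.3 130.7]
```

```bash
python3 jog.py '12 15 0 0 0 0.14; 24 30 0 0 0 0.28; 36 45 0 0 0 0.42; 48 60 0 0 0 0.56; 60 75 0 0 0 0.7; 72 90 2 0 0 0.84; 84 105 4 0 0 0.98; 96 120 6 0 0 1.12; 108 133 8 0 0 1.26; 110 136 8 0 0 1.4' 85;  python3 jog.py '0 0 0 0 0 0.1; 0 0 0 0 0 0.18; 0 0 0 0 0 0.18; 0 0 0 0 0 0.18'
python3 - <<'E'
from h import *
P=t0+R0@[-70,-16]
go([*P,36],a0+np.pi/2)
im=get_image("side");crop(im,200,100,400,250,3.6,"pics/s4.png")
im=get_image("top");cv2.imwrite("pics/raw_t4.png",im)
E
```

```text
clock: 7.05
position: [429.5, 38.7, 115.9]
ee_rot: [0.004, 1.0, -0.0, -0.0]
contact_force: [-0.1, -1.1, -0.6]
gripper_width: 85.1
grasp_force: 0.0
clock: 7.45
position: [431.6, 39.8, 116.1]
ee_rot: [0.09, 0.996, 0.0, 0.0]
contact_force: [-0.1, -0.4, 0.5]
gripper_width: 84.7
grasp_force: 0.0
shift [-3.6  0.4 80.1] rot [0.    0.001 0.003] clock 7.45 pos [431.6  39.8 116.1]
```

View pics/s4.png

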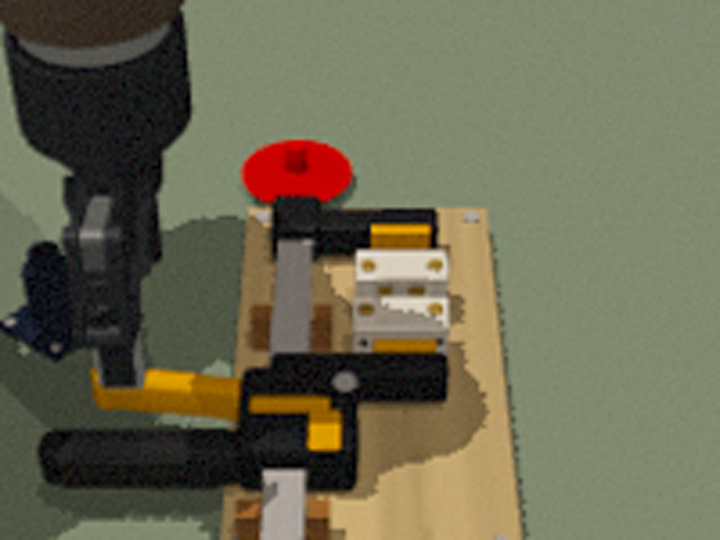

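Run:
```python
from h import *
np.set_printoptions(precision=1,suppress=True)
C=lambda w:R0.T@(w[:2]-t0)
for n,o,z in[("trig front side",S(120,207),49),("trig front side",S(160,211),49),("handle back side z37",S(120,311),37),("same z28",S(120,311),28),("handle top-front edge",S(120,262),51),("trig front top",T(325,385),49),("trig front top",T(318,410),49),("handle back top",T(432,410),51),("handle front top",T(400,410),51)]:print(n,C(at(*o,z)))
```

```text
trig front side [-78.5  18. ]
trig front side [-53.5  14.3]
handle back side z37 [-72.3 -57.4]
same z28 [-74.  -49.3]
handle top-front edge [-73.5 -31.3]
trig front top [-66.4  13.6]
trig front top [-80.4  15.1]
handle back top [-70.7 -45.9]
handle front top [-73.5 -28.8]
```

The handle back is at about y = -49 and the trigger front at about +16, a 65 mm span against the expected 66. The centre at -16 holds, so I can go down.

```bash
python3 jog.py '-3 0 20 0 0 0; -3 0 40 0 0 0; -3 0 52 0 0 0; -3 0 62 0 0 0; -3 0 71 0 0 0; -3 0 79 0 0 0; -3 0 79 0 0 0'; python3 jog.py '0 0 0 0 0 0; 0 0 0 0 0 0; 0 0 0 0 0 0; 0 0 0 0 0 0' 60; python3 -c "
from h import *
P=t0+R0@[-70,-16]
go([*P,36],a0+np.pi/2)"
```

```text
clock: 8.25
position: [433.9, 39.0, 35.8]
ee_rot: [0.09, 0.996, -0.0, -0.001]
contact_force: [-0.1, 0.3, 0.4]
gripper_width: 84.9
grasp_force: 0.0
clock: 8.65
position: [434.7, 39.1, 37.6]
ee_rot: [0.09, 0.996, 0.0, 0.001]
contact_force: [-0.7, -1.7, 5.7]
gripper_width: 60.2
grasp_force: 8.3
shift [-0.4  0.6  1.6] rot [0.    0.001 0.001] clock 8.65 pos [434.7  39.1  37.6]
```

```bash
python3 jog.py '0 0 0 0 0 0; 0 0 0 0 0 0; 0 0 0 0 0 0; 0 0 0 0 0 0; 0 0 0 0 0 0' 40; python3 jog.py '0 0 0 0 0 0; 0 0 0 0 0 0; 0 0 0 0 0 0; 0 0 0 0 0 0; 0 0 0 0 0 0' 71
python3 - <<'E'
from h import *
im=get_image("side");cv2.imwrite("pics/raw_s5.png",im)
a=cv2.imread("pics/raw_side0.png")
crop(np.hstack([a[120:230,270:370],im[120:230,270:370]]),0,0,200,110,4,"pics/s5.png")
E
```

```text
clock: 9.15
position: [434.8, 39.0, 38.6]
ee_rot: [0.09, 0.996, 0.0, 0.001]
contact_force: [-4.1, -1.5, 16.9]
gripper_width: 40.6
grasp_force: 18.9
clock: 9.65
position: [435.4, 39.7, 36.8]
ee_rot: [0.09, 0.996, 0.0, 0.001]
contact_force: [2.6, 2.0, 0.5]
gripper_width: 71.0
grasp_force: 1.3
```

View pics/s5.png

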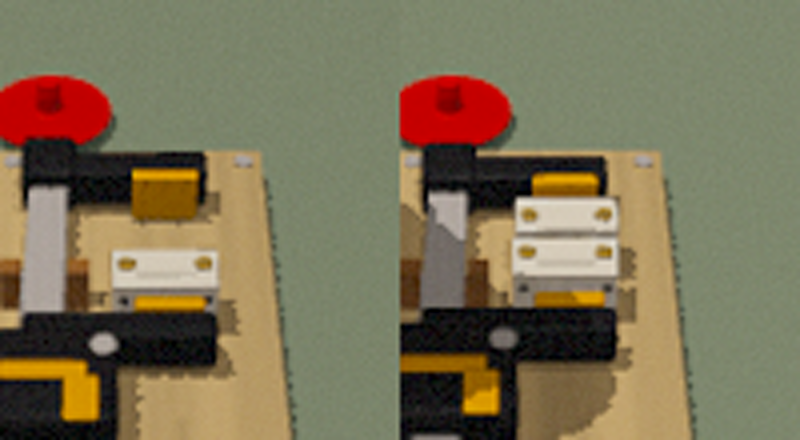

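The picture shows the halves in line. The clamp has floated a few mm, pushing the body half to about 4 mm from the cover (screw rows at 214 and 253). The jaw is drawn in and not yet bearing. Next pump, closing in two stages.

```bash
cat >> h.py <<'E'
def look(name=None):
    "rows/cols of white halves and far-jaw pad in side view, px"
    im=get_image("side")
    if name: cv2.imwrite(name,im)
    g=im[165:200,296:328].astype(int);w=(g.min(2)>150)
    print("white rows",[(165+i,int(r.sum())) for i,r in enumerate(w) if r.sum()>3])
E
python3 jog.py '0 0 0 0 0 0; 0 0 0 0 0 0; 0 0 0 0 0 0; 0 0 0 0 0 0' 50; python3 jog.py '0 0 0 0 0 0; 0 0 0 0 0 0; 0 0 0 0 0 0' 40; python3 jog.py '0 0 0 0 0 0; 0 0 0 0 0 0; 0 0 0 0 0 0; 0 0 0 0 0 0; 0 0 0 0 0 0' 71; python3 -c "
from h import *
look('pics/raw_s6.png')"
```

```text
clock: 10.1
position: [434.5, 38.6, 37.7]
ee_rot: [0.09, 0.996, -0.001, 0.0]
contact_force: [-0.3, -2.0, 11.6]
gripper_width: 50.1
grasp_force: 11.8
clock: 10.4
position: [434.4, 38.5, 38.2]
ee_rot: [0.09, 0.996, -0.001, 0.0]
contact_force: [-1.2, -2.2, 17.2]
gripper_width: 40.3
grasp_force: 18.8
clock: 10.9
position: [434.1, 39.1, 36.3]
ee_rot: [0.09, 0.996, -0.0, -0.0]
contact_force: [1.2, 2.0, -1.2]
gripper_width: 71.2
grasp_force: 1.0
white rows [(170, 25), (171, 25), (172, 17), (173, 15), (174, 16), (175, 21), (176, 25), (177, 12), (180, 26), (181, 20), (182, 17), (183, 17), (184, 19), (185, 26), (186, 26), (187, 26), (188, 24)]
```

```bash
python3 jog.py '0 0 0 0 0 0; 0 0 0 0 0 0; 0 0 0 0 0 0; 0 0 0 0 0 0' 50; python3 jog.py '0 0 0 0 0 0; 0 0 0 0 0 0' 45|tail -2; python3 jog.py '0 0 0 0 0 0; 0 0 0 0 0 0' 40|tail -2;  python3 -c "
from h import *
look('pics/raw_s7.png')"
```

```text
clock: 11.35
position: [434.0, 38.5, 37.6]
ee_rot: [0.09, 0.996, -0.001, -0.0]
contact_force: [-1.6, -1.9, 10.4]
gripper_width: 50.3
grasp_force: 12.0
gripper_width: 44.8
grasp_force: 7.1
gripper_width: 40.7
grasp_force: 18.4
white rows [(170, 25), (171, 25), (172, 17), (173, 15), (174, 16), (175, 21), (176, 25), (177, 12), (180, 26), (181, 20), (182, 17), (183, 17), (184, 19), (185, 26), (186, 26), (187, 26), (188, 24)]
```

```bash
python3 jog.py '0 0 0 0 0 0; 0 0 0 0 0 0; 0 0 0 0 0 0; 0 0 0 0 0 0; 0 0 0 0 0 0' 71|tail -2; python3 jog.py '0 0 0 0 0 0; 0 0 0 0 0 0; 0 0 0 0 0 0' 55|tail -2; python3 jog.py '0 0 0 0 0 0; 0 0 0 0 0 0' 50|tail -2; python3 -c "
from h import *
look()"; python3 jog.py '0 0 0 0 0 0; 0 0 0 0 0 0' 46 |tail -2; python3 -c "
from h import *
look()"
```

```text
gripper_width: 71.0
grasp_force: 1.2
gripper_width: 55.5
grasp_force: 3.4
gripper_width: 50.3
grasp_force: 11.9
white rows [(171, 25), (172, 25), (173, 17), (174, 15), (175, 17), (176, 21), (177, 25), (178, 11), (180, 26), (181, 20), (182, 17), (183, 17), (184, 19), (185, 26), (186, 26), (187, 26), (188, 24)]
gripper_width: 46.3
grasp_force: 11.8
white rows [(171, 25), (172, 25), (173, 17), (174, 15), (175, 17), (176, 22), (177, 25), (178, 11), (180, 26), (181, 20), (182, 17), (183, 17), (184, 19), (185, 26), (186, 26), (187, 26), (188, 24)]
```

The jaw now pushes the cover, so I'll take smaller steps.

```bash
python3 jog.py '0 0 0 0 0 0; 0 0 0 0 0 0' 43|tail -2; python3 jog.py '0 0 0 0 0 0; 0 0 0 0 0 0' 41 |tail -2; python3 -c "
from h import *
look('pics/raw_s8.png')"
```

```text
gripper_width: 43.2
grasp_force: 10.0
gripper_width: 41.4
grasp_force: 13.5
white rows [(171, 25), (172, 25), (173, 17), (174, 15), (175, 17), (176, 22), (177, 25), (178, 11), (180, 26), (181, 20), (182, 17), (183, 17), (184, 19), (185, 26), (186, 26), (187, 26), (188, 24)]
```

```bash
python3 jog.py '0 0 0 0 0 0; 0 0 0 0 0 0' 39.5|tail -2; python3 jog.py '0 0 0 0 0 0; 0 0 0 0 0 0; 0 0 0 0 0 0; 0 0 0 0 0 0; 0 0 0 0 0 0' 71|tail -2;  for o in 62 59 56 53; do python3 jog.py '0 0 0 0 0 0; 0 0 0 0 0 0; 0 0 0 0 0 0' $o|tail -2; python3 -c "
from h import *
look()"; done
```

```text
gripper_width: 40.1
grasp_force: 25.8
gripper_width: 70.7
grasp_force: 1.9
gripper_width: 62.5
grasp_force: 6.4
white rows [(173, 25), (174, 25), (175, 20), (176, 16), (177, 15), (178, 18), (179, 25), (180, 25), (181, 25), (182, 23), (183, 17), (184, 16), (185, 19), (186, 26), (187, 16), (188, 24), (189, 19)]
gripper_width: 59.2
grasp_force: 9.0
white rows [(173, 25), (174, 25), (175, 20), (176, 17), (177, 16), (178, 19), (179, 25), (180, 25), (181, 25), (182, 23), (183, 17), (184, 16), (185, 19), (186, 26), (187, 18), (188, 24), (189, 19)]
gripper_width: 55.9
grasp_force: 8.9
white rows [(173, 25), (174, 25), (175, 20), (176, 16), (177, 15), (178, 19), (179, 25), (180, 25), (181, 25), (182, 23), (183, 17), (184, 17), (185, 19), (186, 26), (187, 15), (188, 24), (189, 19)]
gripper_width: 53.4
grasp_force: 5.4
white rows [(173, 25), (174, 25), (175, 20), (176, 16), (177, 15), (178, 18), (179, 25), (180, 25), (181, 25), (182, 23), (183, 17), (184, 16), (185, 19), (186, 26), (187, 17), (188, 24), (189, 19)]
```

```bash
for o in 51 49 47; do python3 jog.py '0 0 0 0 0 0; 0 0 0 0 0 0; 0 0 0 0 0 0' $o|tail -3; done; python3 -c "
from h import *
look()"
```

```text
contact_force: [0.8, -3.1, 9.9]
gripper_width: 51.2
grasp_force: 10.0
contact_force: [0.0, -2.5, 12.3]
gripper_width: 49.1
grasp_force: 12.8
contact_force: [-1.5, -3.6, 14.3]
gripper_width: 47.5
grasp_force: 13.0
white rows [(173, 25), (174, 25), (175, 20), (176, 16), (177, 15), (178, 18), (179, 25), (180, 25), (181, 25), (182, 23), (183, 17), (184, 16), (185, 19), (186, 26), (187, 16), (188, 24), (189, 19)]
```

```bash
for o in 45.5 44 42.5; do python3 jog.py '0 0 0 0 0 0; 0 0 0 0 0 0; 0 0 0 0 0 0' $o|tail -3; done; python3 -c "
from h import *
look()"
```

```text
contact_force: [0.9, -2.7, 9.3]
gripper_width: 45.3
grasp_force: 6.8
contact_force: [-0.2, -3.4, 12.5]
gripper_width: 44.6
grasp_force: 9.1
contact_force: [-0.7, -3.3, 13.0]
gripper_width: 42.9
grasp_force: 14.4
white rows [(173, 25), (174, 25), (175, 17), (176, 16), (177, 17), (178, 22), (179, 25), (180, 25), (181, 26), (182, 18), (183, 16), (184, 17), (185, 20), (186, 26), (187, 26), (188, 24), (189, 20)]
```

```bash
for o in 41 40 39; do python3 jog.py '0 0 0 0 0 0; 0 0 0 0 0 0; 0 0 0 0 0 0' $o|tail -3; done; python3 -c "
from h import *
look('pics/raw_s9.png')
im=cv2.imread('pics/raw_s9.png');crop(im,200,100,400,250,3.6,'pics/s9.png')"
```

```text
contact_force: [-0.9, -4.5, 15.9]
gripper_width: 41.5
grasp_force: 17.6
contact_force: [-1.7, -4.7, 17.1]
gripper_width: 40.8
grasp_force: 20.7
contact_force: [-0.9, -4.5, 19.5]
gripper_width: 39.8
grasp_force: 35.9
white rows [(173, 25), (174, 25), (175, 17), (176, 16), (177, 17), (178, 25), (179, 25), (180, 25), (181, 25), (182, 17), (183, 16), (184, 18), (185, 26), (186, 20), (187, 26), (188, 24)]
```

View pics/s9.png

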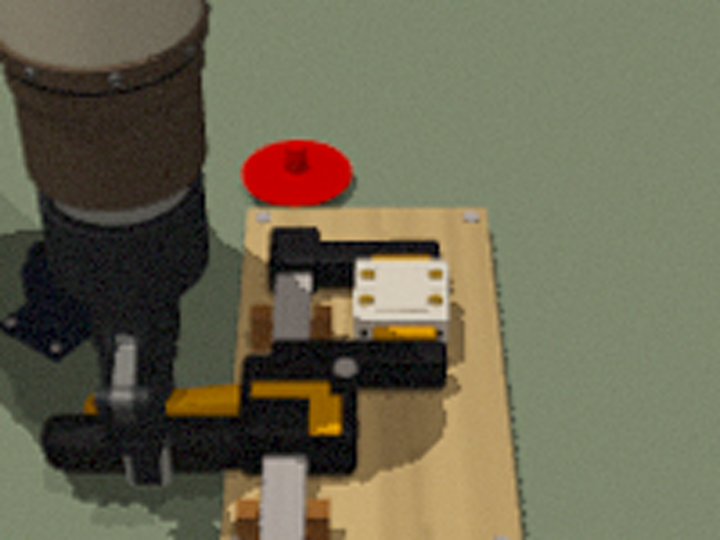

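The seam is closed and the halves are in line (screws at 367/435 in both rows). The trigger is at its end stop, so I can't tell the jaw load yet. One more measured pump.

```bash
python3 jog.py '0 0 0 0 0 0; 0 0 0 0 0 0; 0 0 0 0 0 0; 0 0 0 0 0 0; 0 0 0 0 0 0' 71|tail -3;  for o in 63 61 59 57 55; do python3 jog.py '0 0 0 0 0 0; 0 0 0 0 0 0; 0 0 0 0 0 0' $o|tail -3; done; python3 -c "
from h import *
look()"
```

```text
contact_force: [-0.1, 2.2, -1.6]
gripper_width: 70.9
grasp_force: 1.2
contact_force: [0.1, 3.0, 0.3]
gripper_width: 63.2
grasp_force: 1.4
contact_force: [-1.7, 3.2, 0.7]
gripper_width: 61.1
grasp_force: 1.5
contact_force: [-0.4, 4.2, 2.9]
gripper_width: 59.3
grasp_force: 1.6
contact_force: [-0.3, 3.9, 2.9]
gripper_width: 56.9
grasp_force: 1.9
contact_force: [1.6, 3.1, 3.4]
gripper_width: 55.1
grasp_force: 1.7
white rows [(174, 25), (175, 25), (176, 17), (177, 16), (178, 17), (179, 21), (180, 25), (181, 25), (182, 26), (183, 18), (184, 16), (185, 16), (186, 20), (187, 26), (188, 24), (189, 18), (190, 17)]
```

```bash
for o in 53 51 49 47; do python3 jog.py '0 0 0 0 0 0; 0 0 0 0 0 0; 0 0 0 0 0 0' $o|tail -3; done; python3 -c "
from h import *
look('pics/raw_s10.png')
go([435,39.6,36],a0+np.pi/2)
a=cv2.imread('pics/raw_s9.png');b=cv2.imread('pics/raw_s10.png')
for im in(a,b):
  y=(im[190:240,215:260,2]>110)&(im[190:240,215:260,0]<60);r=np.where(y.any(1))[0];print('yellow rows',190+r.min(),190+r.max(),int(y.sum()),'per row',y.sum(1)[:30])
"
```

```text
contact_force: [1.9, 2.3, 3.4]
gripper_width: 52.9
grasp_force: 4.2
contact_force: [1.8, -1.7, 6.6]
gripper_width: 51.5
grasp_force: 12.8
contact_force: [2.5, -3.5, 10.8]
gripper_width: 49.5
grasp_force: 17.5
contact_force: [1.1, -3.9, 14.1]
gripper_width: 47.6
grasp_force: 21.5
white rows [(174, 25), (175, 23), (176, 17), (177, 17), (178, 17), (179, 25), (180, 25), (181, 25), (182, 26), (183, 18), (184, 16), (185, 18), (186, 23), (187, 12), (188, 24), (189, 18)]
shift [-0.3  1.6  1.7] rot [-0.002  0.     0.003] clock 21.8 pos [434.4  38.1  37.7]
yellow rows 207 214 94 per row [ 0  0  0  0  0  0  0  0  0  0  0  0  0  0  0  0  0  3  8 12 12 14 15 16
 14  0  0  0  0  0]
yellow rows 207 215 125 per row [ 0  0  0  0  0  0  0  0  0  0  0  0  0  0  0  0  0 12 13 14 14 14 15 14
 15 14  0  0  0  0]
```

The load now rises steadily, to 21.5 N of squeeze, or roughly 28 N at the jaws, with the seam shut. I'll check that it holds steady, then hand in.

```bash
python3 jog.py '0 0 0 0 0 0; 0 0 0 0 0 0; 0 0 0 0 0 0; 0 0 0 0 0 0; 0 0 0 0 0 0'|tail -3; python3 -c "
from h import *
look()
print(arm.job_done())"
```

```text
contact_force: [1.1, -4.0, 13.1]
gripper_width: 47.6
grasp_force: 21.5
white rows [(174, 25), (175, 23), (176, 17), (177, 17), (178, 18), (179, 25), (180, 25), (181, 25), (182, 26), (183, 17), (184, 16), (185, 18), (186, 23), (187, 13), (188, 24), (189, 18)]
the job is handed in; nothing more can be done
None
```

The job is handed in, with no verdict returned: the cover half is set against the body half, the seam looks shut in the camera view, and the gripper is still holding the trigger at a steady 21.5 N (an estimated 28 N at the jaws, under the 55 N limit).

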